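# Brush out a printed cup and hold it up level

## Robot

A 6-joint arm with a two-finger parallel gripper is mounted at the origin on the work surface. World frame = base frame: x ahead of the robot, y to its left, z up, the work surface at z = 0. Lengths are in mm, angles in degrees, forces in N, time in s.
With the tool pointing down it reaches from about 350 to 850 mm from the base axis. Payload 8.1 kg.
Tool frame: the origin (TCP) lies between the finger pads; the fingertips stand 17 mm ahead of it and the grasp point (between the pads) lies 2 mm behind it; z points along the fingers, y is the line along which they close (so a half turn about z gives the same grasp; the last joint's range is limited). The gripper opens to 85 mm and grips with 20 to 120 N. Pads are 22 mm wide; open, the fingers measure 114 mm over their backs; the gripper's body (76 mm by 85 mm) begins 54 mm behind the grasp point. The pads swing forward as they close: fully open they stand 13 mm farther back than shut.
Start: joints at [60.252, 7.471, 85.268, -0, 87.261, -4.893], TCP at [252.173, 544.439, 248.292] pointing down, gripper open.
Joint ranges: [-169.43, 169.43], [-51.17, 129.36], [1.28, 143.12], [-76.62, 256.62], [0, 156.53], [-152.29, 152.29]. Speed limits (degrees/s): [136.94, 136.94, 159.86, 180, 180, 180].

## Interface

Orientations are given as [roll, pitch, yaw] about the fixed x, y, z axes, in that order (R = Rz(yaw) Ry(pitch) Rx(roll)).
In Python, from bench import sense, snapshot, hand_in, trace, place_of gives the robot as it stands.
- The arm moves only by the shell command python3 -m handwheel 'ROWS' [FORCE]. ROWS is JSON, a list of rows, each a list of 7 numbers: the opening, from -1 (shut) to 1 (fully open), then the shift along the tool's x, y, z in cm, then the turn, a rotation vector about the tool's x, y, z in rad. A call has 1 to 12 rows; each row shifts and turns the commanded pose from where the row before left it, along the tool's axes as they then stand; what a row does not reach is not made up. A row lasts 1/12 s, in which the tool goes at most 41.7 mm and 7.16 degrees, less where a joint would pass 70% of its speed; a pose out of reach is approached as far as the arm can. A call with a gripper value outside its range is refused whole. The fingers move at their own pace and stop on an object; FORCE is the grip in N (left out, the last holds). Time passes only in rows, so rows that do not move let the fingers close. It gives the time, the measured TCP pose, the force, the opening and the grip force at its end, in the units of the state.
- sense(): the state, without advancing time (a new reading comes with each control period).
- snapshot(name): name is "side" or "top"; returns a dict with "image" (480x640x3 uint8, red, green, blue), "intrinsics" (3x3 intrinsics, pixels), "k1" (the pictures are not rectified: a ray, as slopes to the right and down, at radius r is drawn at 1 + k1 r^2 times it, then the intrinsics apply), "R" (3x3) and "t" (3): a world point X has camera coordinates R X + t. Camera axes: x right, y down, z forward; pixel columns grow to the right and rows downward; lengths in mm; the calibration is good to about 2 mm. A picture is of the moment at which its call begins. There is no depth.
- hand_in(): hands the job in; it is judged then, once.
Trained networks look in a picture, given as the dict that the camera call returned (one of the last four; its "shot" number tells which), for a name from the list of things; names that differ only in an ending like _2 or _b are one class to them, and where a whole thing is asked for, a point or a joint stands for the part that bears it (a point fixed in the world has none). Each returns a list of dicts, best first, with "conf" (0 to 1); they miss things now and then, are a little off and sometimes report something else, mostly with a low value. They report only what shows in the picture. A call takes as long as a camera call. They do not tell look-alikes from the thing itself.
- trace(picture, query): "pixels" (480x640 bool, what is visible of it).
- place_of(picture, query): "location" ([x, y, z] in mm, in world coordinates, good to about 4 mm: a listed point, or the origin of a listed thing).
The state is a dict: "time": time; "joint_pos": joint angles; "qd": joint speeds; "joint_efforts": joint torques, N m; "tool_pos": TCP position; "tcp_rot": TCP orientation; "ft_force": force on the tool from outside, world axes, zero at the start; "wrist_torque": the same for the moment, N m; "finger_gap": finger opening in mm; "grip_force": force on a finger pad.
Only numpy, scipy, OpenCV 4.12 (cv2) and the standard library are available. Lean on these libraries where they do the work, as an engineer would, in place of code of your own. Each camera call takes 0.05 s, during which the arm holds its last target. There are 200 camera calls.

## Task

The tall white printed cup on the dark steel build plate still has crumbs inside: take the long brush from its grey stand and run it down to the bottom of the cup and up until half of its head is out of the mouth, then down and up the same way once more, without knocking the cup over. Put the brush back upright, fully down in its stand, let go of it, then pick up the cup and lift it well clear, about 10 cm above the plate. Finish while still holding the cup there, steady and level, and leave the other things on the desk where they are.

Things in the scene. Friction and masses are not known exactly. Their poses are not given: they have to be found in the camera images.
- cup_center (a point): Centre (half-way up, on the axis) of the tall printed cup: plain white straight-sided round cup, loose, 60 mm outside diameter, 100 mm tall, wall 3 mm (54 mm inside), floor 4 mm thick, open on top, about 0.12 kg (varies). z axis points up out of the mouth. It stands upright on the build plate, so its centre starts 54 mm above the desk. It can be gripped across its outside diameter from above, fingers outside.
- plate: Build plate lying fixed on the desk: dark steel square 130 x 130 mm, 4 mm thick; origin at the centre of its underside, z up. The cup stands somewhere on it.
- cup: The same cup as a whole; origin at the centre of its underside, z up along its axis.
- brush: The brush as a whole, loose, 190 mm long, about 0.07 kg (varies): dark round head 36 mm across over the bottom 60 mm, thin steel stem 7 mm thick, wooden round handle 20 mm across from 105 to 190 mm above the head's end. Origin at the free end of the head (the bottom), z up along the handle. It starts upright in the stand with its bottom end 8 mm above the desk.
- brush_handle (a point): Middle of the brush's handle, on its axis, 147.5 mm above the bottom end of the head and 42.5 mm below the top of the handle.
- brush_tip (a point): Bottom end of the brush's head, on its axis.
- stand: Brush stand fixed on the desk: grey square block 90 x 90 mm, 60 mm tall, with one round upright hole in its middle, 47 mm across and 52 mm deep (floor of the hole 8 mm above the desk). Origin at the centre of its underside.
- stand_hole (a point): Centre of the mouth of the stand's hole, on its top face 60 mm above the desk.
- scraper: Bystander: scraper with yellow handle lying on the desk, about 190 x 50 mm, 18 mm high; origin under its middle.
- gear: Bystander: small white printed gear, 50 mm across, 14 mm high, flat on the desk; origin at the centre of its underside.
- spool: Bystander: filament spool lying flat, 200 mm across, 64 mm high; origin at the centre of its underside.
- planter: Bystander: low flaring white printed pot, 72 mm across the rim, 45 mm high; origin at the centre of its underside.
Mind the look-alikes: they are no part of the job. There is more than one size of the brush; the job needs the largest.

How it is judged:
By the outcome, as a careful person would: the job done as asked, in the order asked, and still so for the second after the job is handed in, while the arm keeps its last pose, push and grip.
It also fails if it takes over 64 s, if anything falls off the work surface, if the arm or the gripper's body presses on something with over 40 N, if the wrist force passes 120 N, or if a joint passes its speed limit or range.

## Working session

There is one attempt and no reset: what is moved stays moved. The work goes in short steps, Python scripts to look and compute and a shell command to move; the robot and the scene stay as the last step left them, time stands still between calls to the robot, and variables do not carry over. Pictures are saved under pics/ and viewed, at most 12 in all, crops included, and the job is handed in when it is done.

```bash
mkdir -p pics; cat > h.py <<'E'
import numpy as np, cv2
from bench import sense, snapshot, trace, place_of
def ray(s,u,v):
    K=np.array(s["intrinsics"],float);R=np.array(s["R"]);t=np.array(s["t"])
    p=cv2.undistortPoints(np.array([[[u,v]]],float),K,np.array([s["k1"],0,0,0.]))[0,0]
    # k1 here: distorted = r(1+k1 r^2), same as OpenCV
    return -R.T@t, R.T@np.array([p[0],p[1],1])
def atz(s,u,v,z):
    c,d=ray(s,u,v); return c+d*(z-c[2])/d[2]
def proj(s,X):
    return cv2.projectPoints(np.array(X,float).reshape(-1,1,3),cv2.Rodrigues(np.array(s["R"],float))[0],np.array(s["t"],float),np.array(s["intrinsics"],float),np.array([s["k1"],0,0,0.]))[0].reshape(-1,2)
def save(s,n,crop=None,f=1):
    im=s["image"][:,:,::-1]
    if crop: im=im[crop[1]:crop[3],crop[0]:crop[2]]
    cv2.imwrite("pics/"+n+".png",cv2.resize(im,None,fx=f,fy=f,interpolation=cv2.INTER_CUBIC))
E
python3 - <<'E'
from h import *
for n in("top","side"):
    s=snapshot(n); save(s,n+"0")
    print(n,"cam",np.round(-np.array(s["R"]).T@np.array(s["t"])))
    for q in("cup","cup_center","brush","brush_handle","brush_tip","stand_hole","stand","plate","scraper","gear","spool","planter"):
        print(q,[(round(d["conf"],2),np.round(d["location"]).tolist(),np.round(proj(s,d["location"])[0]).tolist()) for d in place_of(s,q)[:4]])
st=sense();print(st)
E
```

```text
top cam [ 435.    4. 1222.]
cup [(0.67, [524.0, -255.0, 4.0], [407.0, 239.0])]
cup_center [(0.57, [523.0, -260.0, 56.0], [413.0, 237.0])]
brush [(0.66, [533.0, 227.0, 10.0], [233.0, 237.0]), (0.57, [430.0, 226.0, 4.0], [234.0, 275.0]), (0.52, [640.0, 154.0, 2.0], [260.0, 199.0])]
brush_handle [(0.72, [431.0, 224.0, 116.0], [226.0, 275.0]), (0.53, [532.0, 226.0, 156.0], [223.0, 233.0]), (0.42, [641.0, 159.0, 111.0], [253.0, 192.0])]
brush_tip [(0.71, [642.0, 157.0, -1.0], [259.0, 199.0]), (0.7, [435.0, 231.0, 1.0], [232.0, 273.0]), (0.6, [532.0, 223.0, 154.0], [224.0, 233.0]), (0.54, [535.0, 222.0, 11.0], [235.0, 236.0])]
stand_hole [(0.7, [530.0, 222.0, 57.0], [232.0, 237.0])]
stand [(0.67, [531.0, 225.0, 2.0], [235.0, 238.0])]
plate [(0.65, [530.0, -254.0, 6.0], [407.0, 236.0]), (0.43, [524.0, -258.0, 56.0], [412.0, 237.0])]
scraper [(0.97, [387.0, 15.0, 1.0], [311.0, 289.0])]
gear [(0.64, [631.0, 12.0, 1.0], [310.0, 202.0]), (0.35, [531.0, 230.0, 9.0], [232.0, 238.0]), (0.18, [521.0, -254.0, 4.0], [407.0, 240.0])]
spool [(0.67, [550.0, 469.0, -3.0], [148.0, 232.0])]
planter [(0.91,
[... 1122 characters left out ...]
, 250.0])]
{'time': 1.3, 'joint_pos': array([ 6.02541808e+01,  7.46990662e+00,  8.52677645e+01,  4.89291487e-04,
        8.72610186e+01, -4.89374341e+00]), 'qd': array([ 0.0032831 ,  0.07053606, -0.03798466,  0.01348979, -0.01576996,
        0.04861357]), 'joint_efforts': array([-4.80910671e-05, -5.69320214e+01, -5.00849283e+01, -2.66446841e-04,
        1.37226762e-03,  3.32261391e-05]), 'tool_pos': array([252.15364429, 544.45203187, 248.30570488]), 'tcp_rot': array([ 1.79998653e+02, -3.75171881e-04,  1.55147901e+02]), 'ft_force': array([-0.21979487, -0.52161449,  0.14400225]), 'wrist_torque': array([-0.0277857 ,  0.01185024,  0.00067456]), 'grip_force': 0.0, 'finger_gap': 85.70083144357504}
```

View pics/top0.png

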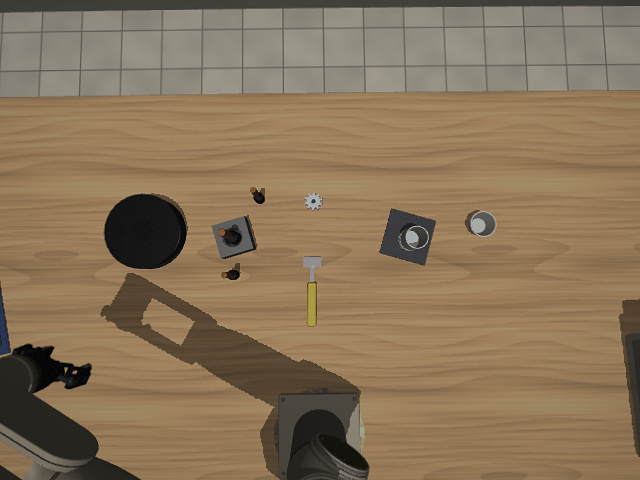

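View pics/side0.png

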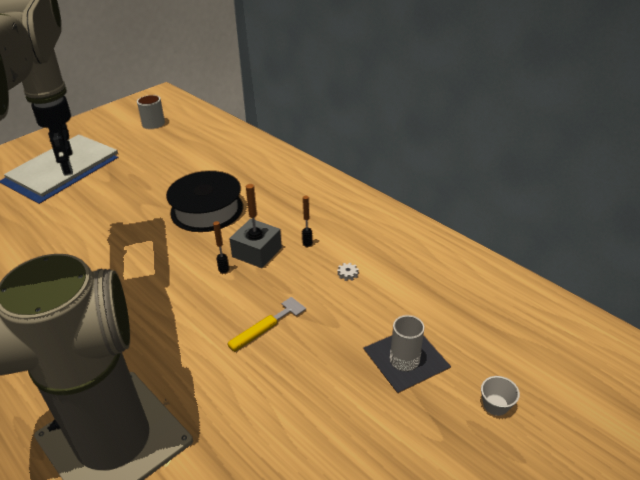

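```bash
python3 - <<'E'
import cv2
im=cv2.imread("pics/side0.png")[180:290,190:350]
cv2.imwrite("pics/crop.png",cv2.resize(im,None,fx=5,fy=5,interpolation=cv2.INTER_CUBIC))
E
```

```text
(no output)
```

View pics/crop.png

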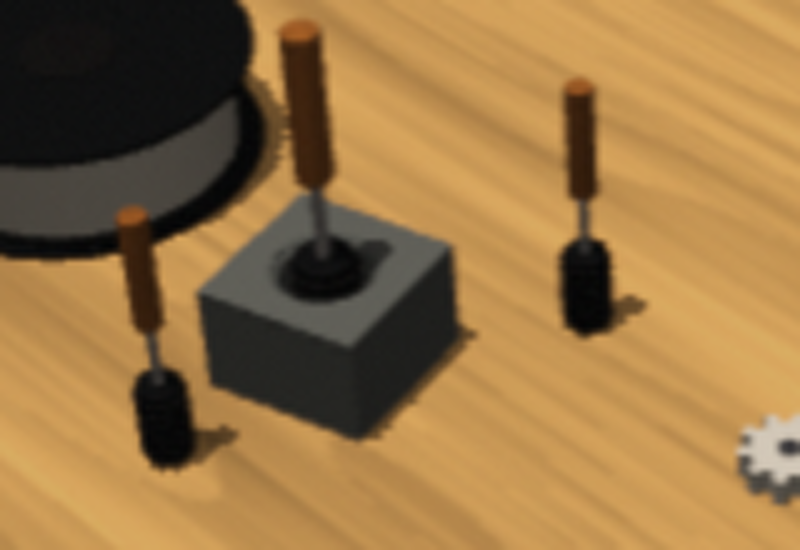

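Side view brushes: (224,245), (255,225) and (307,222). The one at (255,225) stands in the grey stand and is the tallest, with the thickest handle, so it is the largest. The crop confirms this. The tall cup is at (407,343) on the dark plate; the white pot at (500,397) is the planter. Next I'll refine the positions by fitting silhouettes.

```bash
cat >> h.py <<'E'
from scipy.optimize import minimize
def cyl(x,y,parts):
    a=np.linspace(0,2*np.pi,40)
    return [np.array([[x+r*np.cos(b),y+r*np.sin(b),z] for z in zz for b in a]) for r,zz in parts]
def fit(shots,q,x0,parts):
    ms=[]
    for s in shots:
        ds=trace(s,q); best=None
        for d in ds:
            m=np.array(d["pixels"]); v,u=np.nonzero(m)
            e=np.hypot(*(proj(s,[*x0,np.mean(parts[0][1])])[0]-[u.mean(),v.mean()]))
            if e<25 and (best is None or e<best[0]): best=(e,m)
        if best: ms.append((s,best[1]))
    def cost(p):
        c=0
        for s,m in ms:
            im=np.zeros((480*4,640*4),np.uint8)
            for P in cyl(*p,parts):
                cv2.fillConvexPoly(im,cv2.convexHull(np.round(proj(s,P)*4+1.5).astype(np.int32)),255)
            f=cv2.resize(im,(640,480),interpolation=cv2.INTER_AREA)/255.
            c+=np.abs(f-m).sum()/m.sum()
        return c
    r=minimize(cost,x0,method="Nelder-Mead",options=dict(initial_simplex=np.array([x0,[x0[0]+8,x0[1]],[x0[0],x0[1]+8]]),xatol=.2,fatol=1e-3))
    return len(ms),np.round(r.x,1),round(r.fun,3)
CUP=[(30,(4,104))]
BR=[(10,(113,198)),(3.5,(60,113)),(18,(60,68))]
E
python3 - <<'E'
from h import *
a,b=snapshot("top"),snapshot("side")
for S in ([a,b],[a],[b]):
    print(fit(S,"cup",[523,-257],CUP),fit(S,"brush",[532,224],BR))
m=[d for d in trace(b,"stand")]
for s in(a,b):
    for d in trace(s,"stand")[:1]:
        c,_=cv2.findContours(np.array(d["pixels"]).astype(np.uint8),0,2); v,u=np.nonzero(d["pixels"]);print("stand",d["conf"],u.mean(),v.mean(),atz(s,u.mean(),v.mean(),50))
print(sense()["time"])
E
python3 -m handwheel '[[1,0,0,0,0,0,0.1137],[1,0,0,0,0,0,0.1137],[1,0,0,0,0,0,0.1137],[1,0,0,0,0,0,0.1137],[1,0,0,0,0,0,0.1137],[1,0,0,0,0,0,0.1137],[1,0,0,0,0,0,0.1137],[1,0,0,0,0,0,0.1137],[1,0,0,0,0,0,0.1137],[1,0,0,0,0,0,0.1137]]' 40
```

```text
(2, array([ 520. , -257.9]), np.float64(0.168)) (2, array([528.2, 218.9]), np.float64(0.361))
(1, array([ 521.3, -258.7]), np.float64(0.1)) (1, array([529.3, 218.6]), np.float64(0.156))
(1, array([ 520.3, -256.6]), np.float64(0.044)) (1, array([527. , 218.3]), np.float64(0.167))
stand 0.79 234.2623985572588 237.33002705139765 [529.32071595 216.79855938  50.        ]
stand 0.64 255.58419023136247 244.42994858611826 [511.09589172 197.97643503  50.        ]
1.95
time: 2.78
tool_pos: [252.2, 544.4, 248.3]
tcp_rot: [-180.0, 0.0, 89.7]
ft_force: [-0.2, -0.5, 0.3]
finger_gap: 85.6
grip_force: 0.0
```

```bash
python3 -m handwheel '[[1,-2.7,2.31,0,0,0,0],[1,-2.7,2.31,0,0,0,0],[1,-2.7,2.31,0,0,0,0],[1,-2.7,2.31,0,0,0,0],[1,-2.7,2.31,0,0,0,0],[1,-2.7,2.31,0,0,0,0],[1,-2.7,2.31,0,0,0,0],[1,-2.7,2.31,0,0,0,0],[1,-2.7,2.31,0,0,0,0],[1,-2.7,2.31,0,0,0,0],[1,-2.7,2.31,0,0,0,0],[1,-2.7,2.31,0,0,0,0]]'
python3 - <<'E'
from h import *
s=snapshot("side"); save(s,"side1",(170,100,350,290),4) ; print(sense()["tool_pos"],sense()["tcp_rot"])
print(proj(s,[sense()["tool_pos"]]), fit([s],"brush",[529,220],BR))
E
```

```text
time: 3.78
tool_pos: [530.3, 218.9, 248.5]
tcp_rot: [180.0, -0.0, 90.0]
ft_force: [0.8, -0.2, -0.9]
finger_gap: 85.5
grip_force: 0.0
[533.85716117 213.8525611  248.31232181] [1.79854390e+02 1.73617640e-01 8.97951198e+01]
[[251.32611612 167.39196378]] (1, array([527.7, 218.8]), np.float64(0.142))
```

View pics/side1.png

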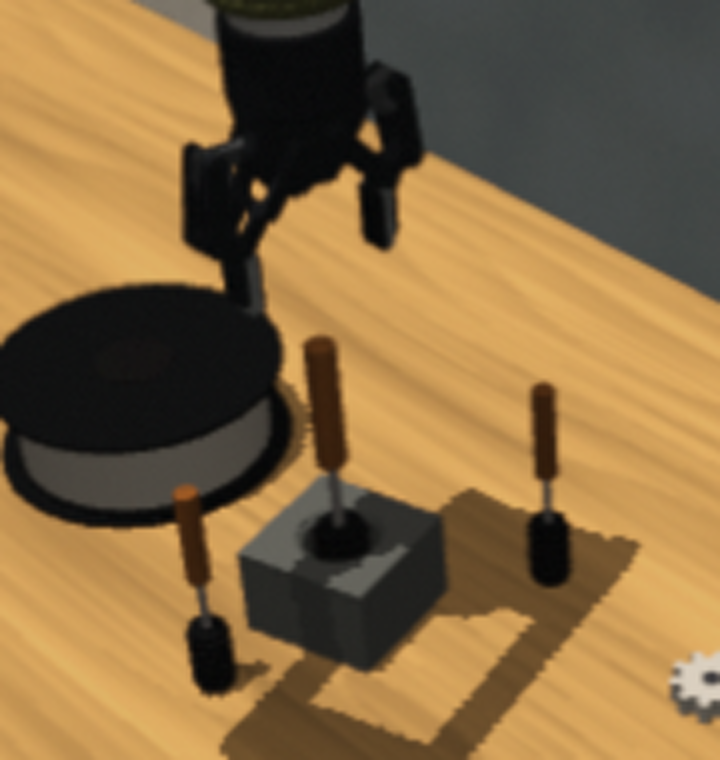

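```bash
python3 -m handwheel '[[1,0,0,0,0,0,0],[1,0,0,2.0,0,0,0],[1,0,0,2.5,0,0,0],[1,0,0,2.5,0,0,0],[1,0,0,1.5,0,0,0],[1,0,0,0.7,0,0,0],[1,0,0,0,0,0,0],[1,0,0,0,0,0,0]]'
python3 -m handwheel '[[-1,0,0,0,0,0,0],[-1,0,0,0,0,0,0],[-1,0,0,0,0,0,0],[-1,0,0,0,0,0,0],[-1,0,0,0,0,0,0],[-1,0,0,0,0,0,0],[-1,0,0,0,0,0,0],[-1,0,0,0,0,0,0],[-1,0,0,0,0,0,0],[-1,0,0,0,0,0,0]]' 40
```

```text
time: 4.55
tool_pos: [529.1, 221.3, 156.9]
tcp_rot: [180.0, -0.0, 90.1]
ft_force: [-0.8, -0.4, 0.9]
finger_gap: 85.4
grip_force: 0.0
time: 5.38
tool_pos: [529.8, 220.5, 156.8]
tcp_rot: [179.9, -0.0, 90.0]
ft_force: [1.3, 0.3, 3.5]
finger_gap: 19.1
grip_force: 39.1
```

```bash
python3 -m handwheel '[[-1,0,0,-1.0,0,0,0],[-1,0,0,-2.0,0,0,0],[-1,0,0,-2.5,0,0,0],[-1,0,0,-2.5,0,0,0],[-1,0,0,-2.5,0,0,0],[-1,0,0,-1.5,0,0,0],[-1,0,0,-0.5,0,0,0],[-1,0,0,0,0,0,0],[-1,0,0,0,0,0,0]]'
python3 - <<'E'
from h import *
s=snapshot("side"); save(s,"side2",(170,80,350,290),3.5); p=sense()["tool_pos"]; print(p)
t=np.array(p)-[0,0,148.8]
print(proj(s,[t,t+[0,0,60]])-[170,80])
for q in("brush_tip","brush"): print([np.round(d["location"]) for d in place_of(s,q)],)
E
```

```text
time: 6.13
tool_pos: [529.0, 220.3, 280.4]
tcp_rot: [-179.9, 0.0, 90.0]
ft_force: [-0.3, -0.2, -1.2]
finger_gap: 18.5
grip_force: 39.1
[528.64958719 220.2199149  279.55370497]
[[ 82.37622646 130.17140514]
 [ 80.04094021 108.83797095]]
[array([528., 222., 131.]), array([432., 227.,   2.]), array([640., 159.,   2.]), array([633.,   9.,  -2.])]
[array([639., 156.,   0.]), array([532., 222., 134.]), array([427., 226.,  -3.])]
```

View pics/side2.png

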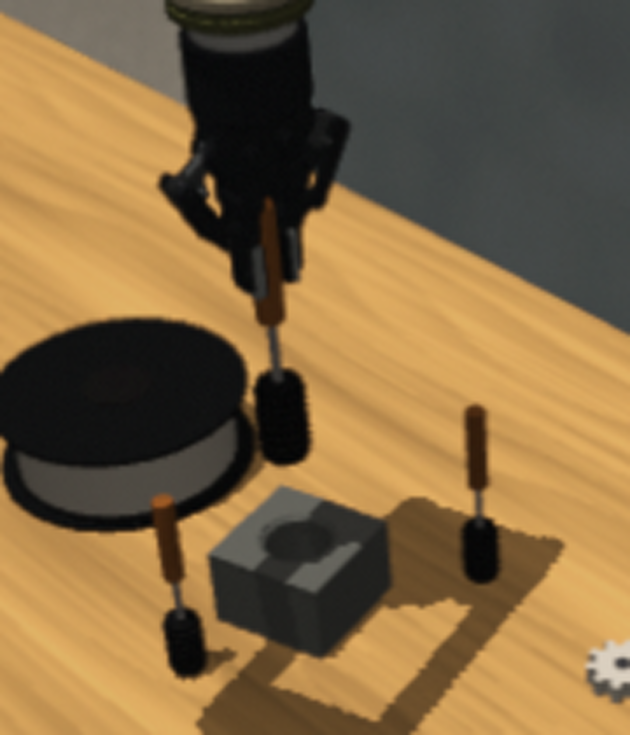

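The brush hangs upright with its tip at crop (285,455), as predicted, and the stand hole at (298,540) is empty. Next I'll move over the cup.

```bash
python3 -m handwheel '[[-1,-1,0,0,0,0,0],[-1,-2.5,0,0,0,0,0],[-1,-3.5,-0.1,0,0,0,0],[-1,-3.5,-0.1,0,0,0,0],[-1,-3.5,-0.1,0,0,0,0],[-1,-3.5,-0.1,0,0,0,0],[-1,-3.5,-0.1,0,0,0,0],[-1,-3.5,-0.1,0,0,0,0],[-1,-3.5,-0.1,0,0,0,0],[-1,-3.5,-0.1,0,0,0,0]]'
python3 -m handwheel '[[-1,-3.5,0,0,0,0,0],[-1,-3.5,0,0,0,0,0],[-1,-3.5,0,0,0,0,0],[-1,-3.5,0,0,0,0,0],[-1,-1.6,0,0,0,0,0],[-1,-0.7,0,0,0,0,0],[-1,0,0,0,0,0,0],[-1,0,0,0,0,0,0],[-1,0,0,0,0,0,0],[-1,0,0,0,0,0,0]]'
python3 - <<'E'
from h import *
s=snapshot("side"); save(s,"side3",(330,190,490,410),2.7); p=np.array(sense()["tool_pos"]); print(p)
t=p-[0,0,148.8]
print("tip px",proj(s,[t])[0]-[330,190],"rim",proj(s,[t*[1,1,0]+[0,0,104]])[0]-[330,190])
print(fit([s],"cup",[521,-257],CUP)); print([np.round(d["location"]) for d in place_of(s,"brush_tip")],[np.round(d["location"]) for d in place_of(s,"cup_center")])
a=snapshot("top");save(a,"top3",(370,190,470,290),5)
print([np.round(d["location"]) for d in place_of(a,"brush_tip")],[np.round(d["location"]) for d in place_of(a,"cup_center")])
E
```

```text
time: 7.12
tool_pos: [520.3, -96.7, 280.6]
tcp_rot: [-179.9, -0.0, 90.0]
ft_force: [0.3, 0.7, -0.6]
finger_gap: 19.2
grip_force: 39.1
time: 7.95
tool_pos: [521.7, -256.0, 281.4]
tcp_rot: [180.0, -0.0, 90.1]
ft_force: [-0.8, -0.6, -1.4]
finger_gap: 19.0
grip_force: 39.1
[ 521.71030801 -256.11078357  281.48133442]
tip px [ 79.7669877  124.97969641] rim [ 78.49706798 135.37428267]
(1, array([ 518.5, -257.9]), np.float64(0.068))
[array([ 523., -258.,  133.]), array([636., 157.,   0.]), array([432., 228.,   8.])] [array([ 523., -257.,   58.]), array([ 533., -256.,    2.]), array([529., 226.,  60.])]
[array([ 525., -255.,  135.]), array([646., 160.,  -2.])] [array([ 524., -259.,   52.]), array([ 524., -253.,  131.])]
```

View pics/side3.png

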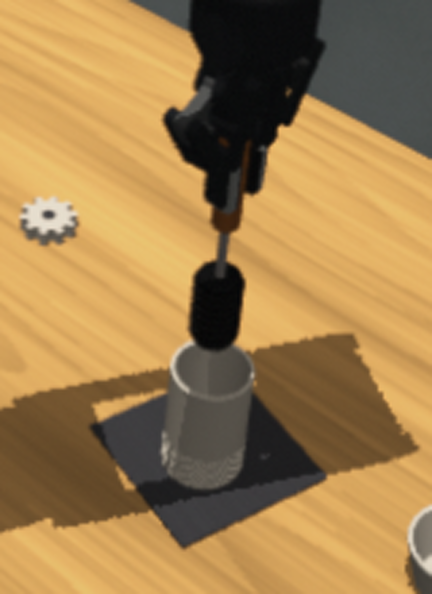

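```bash
python3 -m handwheel '[[-1,-0.1,-0.1,1.0,0,0,0],[-1,0,0,1.5,0,0,0],[-1,0,0,2,0,0,0],[-1,0,0,2,0,0,0],[-1,0,0,2,0,0,0],[-1,0,0,1.5,0,0,0],[-1,0,0,1,0,0,0],[-1,0,0,0.5,0,0,0],[-1,0,0,0,0,0,0],[-1,0,0,0,0,0,0],[-1,0,0,0,0,0,0]]'
python3 - <<'E'
from h import *
s=snapshot("side"); save(s,"side4",(330,220,490,410),3); p=np.array(sense()["tool_pos"]); print(p)
print(fit([s],"cup",[521,-257],CUP))
E
```

```text
time: 9.22
tool_pos: [521.1, -259.0, 167.7]
tcp_rot: [179.9, 0.1, 90.0]
ft_force: [-1.1, -0.9, -0.6]
finger_gap: 19.4
grip_force: 39.1
[ 521.11073278 -259.02417649  167.73250631]
(1, array([ 522.6, -255.4]), np.float64(0.231))
```

View pics/side4.png

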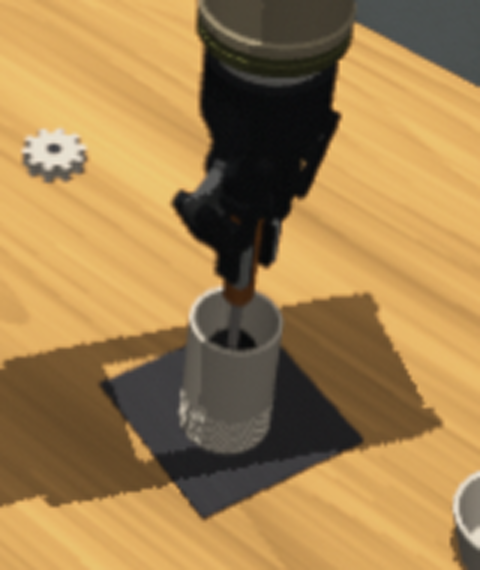

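The head is inside and centred in the cup: the stem at (236,330) lines up with the rim centre at (235,320).

```bash
python3 -m handwheel '[[-1,0,0,0.6,0,0,0],[-1,0,0,0.4,0,0,0],[-1,0,0,0,0,0,0],[-1,0,0,0,0,0,0],[-1,0,0,0,0,0,0],[-1,0,0,0,0,0,0]]'
```

```text
time: 9.82
tool_pos: [520.5, -258.6, 156.3]
tcp_rot: [180.0, 0.0, 90.0]
ft_force: [0.4, 0.0, 1.5]
finger_gap: 18.8
grip_force: 39.2
```

```bash
python3 -m handwheel '[[-1,0,0,-0.9,0,0,0],[-1,0,0,-1.5,0,0,0],[-1,0,0,-1.8,0,0,0],[-1,0,0,-1.5,0,0,0],[-1,0,0,-0.8,0,0,0],[-1,0,0,-0.4,0,0,0],[-1,0,0,0,0,0,0],[-1,0,0,0,0,0,0],[-1,0,0,0,0,0,0],[-1,0,0,0,0,0,0]]'
python3 - <<'E'
from h import *
s=snapshot("side"); save(s,"side5",(330,220,490,410),3); print(sense()["tool_pos"])
E
```

```text
time: 10.65
tool_pos: [519.8, -258.2, 224.0]
tcp_rot: [-179.9, -0.1, 90.0]
ft_force: [-0.0, -0.2, -0.5]
finger_gap: 19.2
grip_force: 39.2
[ 519.88525903 -258.26830063  224.13252078]
```

View pics/side5.png

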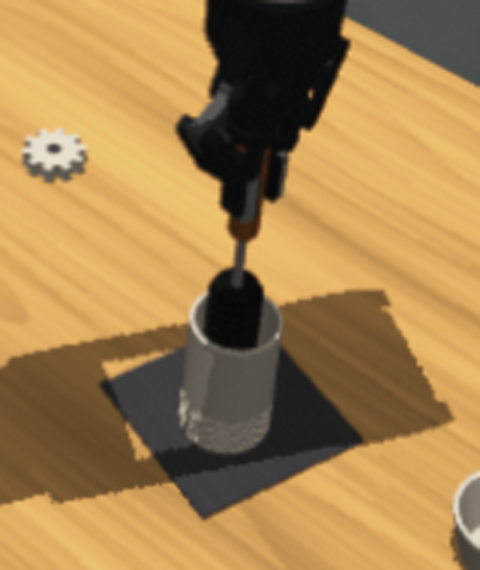

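Half the head now shows above the rim, and the cup is still upright. On to the second stroke.

```bash
python3 -m handwheel '[[-1,0,0,0.9,0,0,0],[-1,0,0,1.5,0,0,0],[-1,0,0,1.8,0,0,0],[-1,0,0,1.5,0,0,0],[-1,0,0,0.8,0,0,0],[-1,0,0,0.4,0,0,0],[-1,0,0,0,0,0,0],[-1,0,0,0,0,0,0],[-1,0,0,0,0,0,0],[-1,0,0,0,0,0,0]]'
python3 -m handwheel '[[-1,0,0,-0.9,0,0,0],[-1,0,0,-1.5,0,0,0],[-1,0,0,-1.8,0,0,0],[-1,0,0,-1.5,0,0,0],[-1,0,0,-0.8,0,0,0],[-1,0,0,-0.4,0,0,0],[-1,0,0,0,0,0,0],[-1,0,0,0,0,0,0],[-1,0,0,0,0,0,0],[-1,0,0,0,0,0,0]]'
```

```text
time: 11.53
tool_pos: [520.4, -258.6, 156.4]
tcp_rot: [180.0, 0.0, 90.0]
ft_force: [0.4, -0.9, -0.6]
finger_gap: 18.9
grip_force: 39.1
time: 12.37
tool_pos: [519.8, -258.2, 224.0]
tcp_rot: [-179.9, -0.1, 90.0]
ft_force: [-0.1, -0.0, -0.1]
finger_gap: 19.0
grip_force: 39.1
```

```bash
python3 -m handwheel '[[-1,0,0,-1,0,0,0],[-1,0,0,-2,0,0,0],[-1,0,0,-1.6,0,0,0],[-1,0,0,-1,0,0,0],[-1,1,0,0,0,0,0],[-1,2.6,0.1,0,0,0,0],[-1,3.5,0.1,0,0,0,0],[-1,3.5,0.1,0,0,0,0],[-1,3.5,0.1,0,0,0,0],[-1,3.5,0.1,0,0,0,0],[-1,3.5,0.1,0,0,0,0],[-1,3.5,0.1,0,0,0,0]]'
python3 -m handwheel '[[-1,3.5,0.1,0,0,0,0],[-1,3.5,0.1,0,0,0,0],[-1,3.5,0,0,0,0,0],[-1,3.5,0,0,0,0,0],[-1,3.5,0,0,0,0,0],[-1,3.0,0,0,0,0,0],[-1,1.6,0,0,0,0,0],[-1,0.7,0,0,0,0,0],[-1,0,0,0,0,0,0],[-1,0,0,0,0,0,0],[-1,0,0,0,0,0,0],[-1,0,0,0,0,0,0]]'
python3 - <<'E'
from h import *
s=snapshot("side"); save(s,"side6",(170,80,350,290),3.5); p=np.array(sense()["tool_pos"]); print(p, proj(s,[p-[0,0,148.8]])-[170,80])
print([np.round(d["location"]) for d in place_of(s,"brush_tip")],[np.round(d["location"]) for d in place_of(s,"stand_hole")],atz(s,255.1,234.3,60))
E
```

```text
time: 13.37
tool_pos: [526.4, -10.2, 280.3]
tcp_rot: [-179.9, -0.0, 90.0]
ft_force: [0.8, 0.2, -0.5]
finger_gap: 19.0
grip_force: 39.1
time: 14.37
tool_pos: [529.5, 214.2, 281.2]
tcp_rot: [-180.0, 0.0, 89.9]
ft_force: [0.6, -0.3, -0.7]
finger_gap: 18.8
grip_force: 39.1
[529.56241234 214.22804702 281.32557446] [[ 84.22990601 130.44347704]]
[array([526., 220., 132.]), array([636., 154.,   0.]), array([433., 226.,   3.]), array([532., 214., 136.])] [array([530., 226.,  58.])] [527.78100972 218.75633004  60.        ]
```

View pics/side6.png

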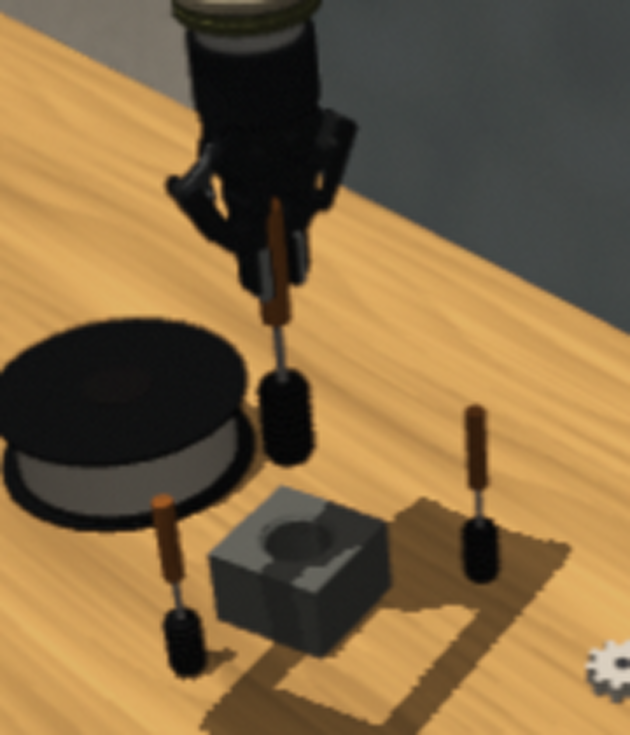

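```bash
python3 -m handwheel '[[-1,0.6,0,0,0,0,0],[-1,0,0,0,0,0,0],[-1,0,0,1.5,0,0,0],[-1,0,0,1.5,0,0,0],[-1,0,0,1.2,0,0,0],[-1,0,0,0.8,0,0,0],[-1,0,0,0,0,0,0],[-1,0,0,0,0,0,0],[-1,0,0,0,0,0,0]]'
python3 - <<'E'
from h import *
p=[sense()["tool_pos"]]
for _ in range(4): snapshot("side"); p.append(sense()["tool_pos"])
print(np.round(p,1))
E
```

```text
time: 15.27
tool_pos: [529.7, 221.6, 232.1]
tcp_rot: [179.9, -0.0, 90.0]
ft_force: [0.2, -0.3, -0.1]
finger_gap: 19.1
grip_force: 39.1
[[529.7 221.6 232.1]
 [529.9 221.7 232.4]
 [529.9 221.6 232.5]
 [529.9 221.6 232.4]
 [529.8 221.6 232.2]]
```

```bash
python3 -m handwheel '[[-1,-0.1,0,0.8,0,0,0],[-1,0,0,1.2,0,0,0],[-1,0,0,1.5,0,0,0],[-1,0,0,1.5,0,0,0],[-1,0,0,1.2,0,0,0],[-1,0,0,0.8,0,0,0],[-1,0,0,0.4,0,0,0],[-1,0,0,0,0,0,0],[-1,0,0,0,0,0,0],[-1,0,0,0,0,0,0]]'
python3 - <<'E'
from h import *
s=snapshot("side"); print(sense()["tool_pos"],sense()["ft_force"])
print([np.round(d["location"]) for d in place_of(s,"brush")])
E
```

```text
time: 16.3
tool_pos: [529.7, 220.5, 157.7]
tcp_rot: [180.0, -0.0, 90.0]
ft_force: [0.4, -1.1, -0.1]
finger_gap: 19.1
grip_force: 39.4
[529.6748367  220.52727584 157.72688461] [-0.60085863  0.36094847  0.20367107]
[array([641., 157.,  -2.]), array([426., 227.,  -2.]), array([530., 224.,  10.]), array([ 559., -453.,    1.])]
```

```bash
python3 -m handwheel '[[-1,0,0,0.1,0,0,0],[-1,0,0,0,0,0,0],[-1,0,0,0,0,0,0],[-0.4,0,0,0,0,0,0],[-0.4,0,0,0,0,0,0],[0,0,0,0,0,0,0],[1,0,0,0,0,0,0],[1,0,0,0,0,0,0],[1,0,0,0,0,0,0],[1,0,0,0,0,0,0],[1,0,0,0,0,0,0],[1,0,0,0,0,0,0]]'
python3 -m handwheel '[[1,0,0,-1,0,0,0],[1,0,0,-2,0,0,0],[1,0,0,-2.5,0,0,0],[1,0,0,-2.5,0,0,0],[1,0,0,-1.5,0,0,0],[1,0,0,-0.5,0,0,0],[1,0,0,0,0,0,0],[1,0,0,0,0,0,0]]'
python3 - <<'E'
from h import *
s=snapshot("side"); save(s,"side7",(170,80,350,290),3.5); print(sense()["tool_pos"])
print(fit([s],"brush",[528,219],BR),fit([snapshot("side")],"cup",[521,-257],CUP),[np.round(d["location"]) for d in place_of(s,"cup_center")])
E
```

```text
time: 17.4
tool_pos: [529.4, 220.4, 156.3]
tcp_rot: [-180.0, -0.0, 90.0]
ft_force: [0.3, -0.1, -1.1]
finger_gap: 85.1
grip_force: 0.0
time: 18.07
tool_pos: [529.2, 220.4, 255.9]
tcp_rot: [-180.0, 0.0, 90.0]
ft_force: [-0.0, -0.7, -0.5]
finger_gap: 85.3
grip_force: 0.0
[528.78251115 220.26067134 254.92204431]
(1, array([524.8, 219.4]), np.float64(0.134)) (1, array([ 519.4, -256.8]), np.float64(0.044)) [array([ 521., -255.,   55.])]
```

View pics/side7.png

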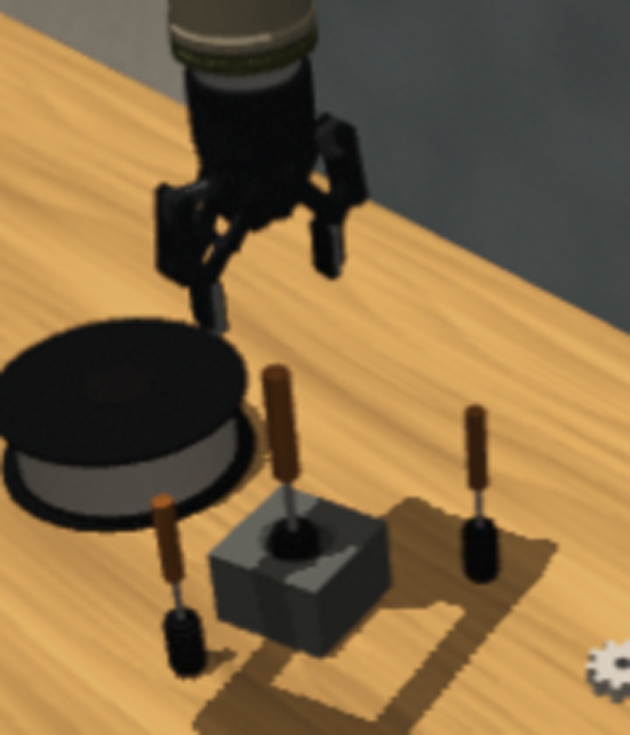

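The brush is back upright and seated in the stand. Moving to the cup now.

```bash
python3 -m handwheel '[[1,-1,0,0,0,0,0],[1,-2.5,0,0,0,0,0],[1,-3.5,-0.1,0,0,0,0],[1,-3.5,-0.1,0,0,0,0],[1,-3.5,-0.1,0,0,0,0],[1,-3.5,-0.1,0,0,0,0],[1,-3.5,-0.1,0,0,0,0],[1,-3.5,-0.1,0,0,0,0],[1,-3.5,-0.1,0,0,0,0],[1,-3.5,-0.1,0,0,0,0]]'
python3 -m handwheel '[[1,-3.5,0,0,0,0,0],[1,-3.5,0,0,0,0,0],[1,-3.5,0,0,0,0,0],[1,-3.5,0,0,0,0,0],[1,-1.6,0,0,0,0,0],[1,-0.7,0,0,0,0,0],[1,0,0,2,0,0,0],[1,0,0,2,0,0,0],[1,0,0,2,0,0,0],[1,0,0,1,0,0,0],[1,0,0,0,0,0,0],[1,0,0,0,0,0,0]]'
python3 - <<'E'
from h import *
s=snapshot("side"); save(s,"side8",(330,190,490,410),2.7)
a=[sense()["tool_pos"]]
for _ in range(3): snapshot("top"); a.append(sense()["tool_pos"])
print(np.round(a,1))
E
```

```text
time: 19.15
tool_pos: [520.5, -96.8, 256.1]
tcp_rot: [-180.0, 0.0, 90.0]
ft_force: [0.7, -0.2, -0.8]
finger_gap: 85.1
grip_force: 0.0
time: 20.15
tool_pos: [521.2, -256.7, 186.2]
tcp_rot: [-179.9, -0.0, 90.0]
ft_force: [0.7, 0.4, 0.5]
finger_gap: 85.0
grip_force: 0.0
[[ 521.8 -257.2  187.3]
 [ 522.2 -257.6  188. ]
 [ 522.3 -257.8  188.2]
 [ 522.3 -257.8  188.1]]
```

View pics/side8.png

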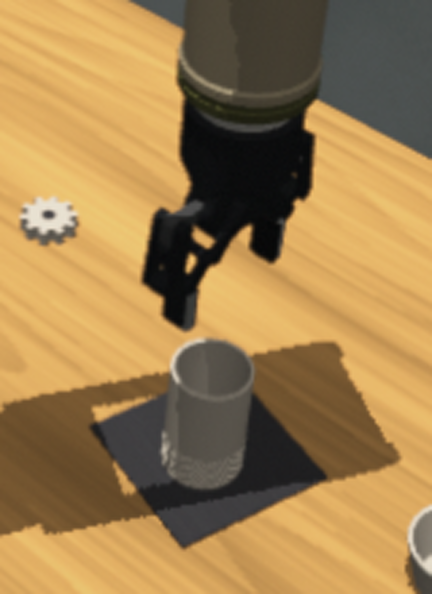

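The open fingers, at (180,315) and (267,250), straddle the rim centred at (211,368). Descending.

```bash
python3 -m handwheel '[[1,0,-0.1,1.5,0,0,0],[1,0,0,2,0,0,0],[1,0,0,2,0,0,0],[1,0,0,2,0,0,0],[1,0,0,2,0,0,0],[1,0,0,1.5,0,0,0],[1,0,0,0.7,0,0,0],[1,0,0,0.3,0,0,0],[1,0,0,0,0,0,0],[1,0,0,0,0,0,0]]'
```

```text
time: 21.18
tool_pos: [521.2, -258.1, 67.7]
tcp_rot: [179.9, 0.1, 90.0]
ft_force: [-0.3, -0.5, 0.6]
finger_gap: 85.5
grip_force: 0.0
```

```bash
python3 -m handwheel '[[-1,0,0,0,0,0,0],[-1,0,0,0,0,0,0],[-1,0,0,0,0,0,0],[-1,0,0,0,0,0,0],[-1,0,0,0,0,0,0],[-1,0,0,0,0,0,0],[-1,0,0,0,0,0,0],[-1,0,0,0,0,0,0],[-1,0,0,0,0,0,0],[-1,0,0,0,0,0,0]]' 30
```

```text
time: 22.02
tool_pos: [521.3, -258.1, 67.8]
tcp_rot: [179.9, 0.1, 90.0]
ft_force: [-0.6, 0.2, 6.0]
finger_gap: 60.1
grip_force: 32.2
```

```bash
python3 -m handwheel '[[-1,0,0,-0.5,0,0,0],[-1,0,0,-1,0,0,0],[-1,0,0,-1.5,0,0,0],[-1,0,0,-2,0,0,0],[-1,0,0,-2,0,0,0],[-1,0,0,-1.5,0,0,0],[-1,0,0,-1,0,0,0],[-1,0,0,-0.6,0,0,0],[-1,0,0,0,0,0,0],[-1,0,0,0,0,0,0],[-1,0,0,0,0,0,0],[-1,0,0,0,0,0,0]]'
python3 -m handwheel '[[-1,0,0,0,0,0,0],[-1,0,0,0,0,0,0],[-1,0,0,0,0,0,0],[-1,0,0,0,0,0,0],[-1,0,0,0,0,0,0],[-1,0,0,0,0,0,0]]'
python3 - <<'E'
from h import *
s=snapshot("side"); save(s,"side9")
print([np.round(d["location"]) for d in place_of(s,"cup_center")],[np.round(d["location"]) for d in place_of(s,"brush")])
E
```

```text
time: 23.02
tool_pos: [519.6, -257.1, 165.8]
tcp_rot: [-179.9, -0.1, 90.0]
ft_force: [-0.4, -0.1, -1.7]
finger_gap: 59.7
grip_force: 32.8
time: 23.52
tool_pos: [520.4, -257.6, 167.3]
tcp_rot: [180.0, 0.0, 90.0]
ft_force: [0.5, -0.8, -1.5]
finger_gap: 60.2
grip_force: 32.8
[array([ 522., -255.,  158.])] [array([430., 225.,  -3.]), array([640., 157.,  -1.]), array([528., 222.,   9.])]
```

View pics/side9.png

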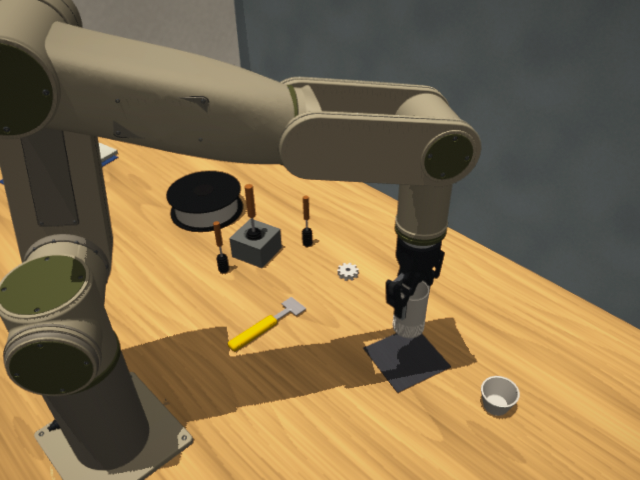

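The cup, at (410,310), is held level about 10 cm above the plate. The brush is upright in its stand at (252,215), and the other things haven't moved. Handing in.

```bash
python3 -c "from bench import hand_in; print(hand_in())"
```

```text
the job is handed in; nothing more can be done
None
```

The job is handed in: the cup was brushed twice, the brush went back upright in its stand, and the arm is holding the cup steady and level about 10 cm above the plate, at about 24 s of the 64 s allowed.

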